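Load the bottle rack in reverse order

TASK

The dark divided rack will be turned round for the person on the far side of the bench, so move the four finishing supplies from the plywood board into it in reverse order: what stands at the left end of the board goes to the right end of the rack, and so on, one to a bay (left and right as the robot sees them). Set each one down gently, not dropped, upright in the middle of the cork disc of its bay, and never tip one over.

Things in the scene. Friction and masses are not known exactly. Their poses are not given: they have to be found in the camera images.
- board: fixed pale plywood board, 110 mm deep (x), 360 mm long (y), 12 mm thick, a 34 mm high cheek at each end, no dividers. Carries the row on four cork discs 85 mm apart on its centre line (y = +/-42.5, +/-127.5 mm); their tops are 15 mm above the table. On the robot's left or right. Origin: centre of its underside; x points away from the robot, y to its left, turned by at most 0.25 rad.
- rack: fixed dark wooden rack, empty, on the other side; outer size and axes like the board's. Three low dividers (6 mm thick, tops 21 mm above the table) make four bays, open to front and back. Centred in each bay a fixed cork disc (68 mm across, top 15 mm above the table) at x = 0, y = +127.5, +42.5, -42.5, -127.5 mm. Origin: centre of its underside.
- dropper: round brown dropper bottle with black rubber teat, about 32 mm across and 102 mm tall; straight body up to about 55 mm, then a collar 24 mm across (62 to 77 mm), then the teat 13 mm across; 70 g. Origin: centre of its underside; z up along its axis.
- lacquer: small lacquer bottle with a tall black cap, 79 mm tall; pink body 30 mm across up to about 40 mm, cap 17 mm across above 46 mm; 50 g. Origin: centre of its underside; z up along its axis.
- tub: lidded round paint tub, red with a white lid, 52 to 55 mm across, 49 mm tall; 120 g. Origin: centre of its underside; z up along its axis.
- flat_pot: low wide wax pot, white with a tan lid, 62 mm across, 35 mm tall; 70 g. Origin: centre of its underside; z up along its axis.
- pad_dropper: fixed cork disc, 68 mm across and 3 mm thick, lying on the board; at every start the dropper bottle stands on it, so it marks that thing's place in the original row; it stays there. Origin: centre of its underside; looks like the other discs.
- pad_lacquer: fixed cork disc, 68 mm across and 3 mm thick, lying on the board; at every start the lacquer bottle stands on it, so it marks that thing's place in the original row; it stays there. Origin: centre of its underside; looks like the other discs.
- pad_tub: fixed cork disc, 68 mm across and 3 mm thick, lying on the board; at every start the paint tub stands on it, so it marks that thing's place in the original row; it stays there. Origin: centre of its underside; looks like the other discs.
- pad_flat_pot: fixed cork disc, 68 mm across and 3 mm thick, lying on the board; at every start the wax pot stands on it, so it marks that thing's place in the original row; it stays there. Origin: centre of its underside; looks like the other discs.
Things that resemble listed ones, but are neither listed nor needed, are in the scene too. What is shaped like the lacquer but blue is not meant.

How it is judged:
By the outcome, as a careful person would: the job done as asked, in the order asked, and still so for the second after the job is handed in, with the robot touching nothing.
It also fails if it takes over 115 s, if anything falls off the work surface, if the arm or the gripper's body presses on something with over 40 N, if the wrist force passes 120 N, or if a joint passes its speed limit or range.

ROBOT

A 6-joint arm with a two-finger parallel gripper is mounted at the origin on the work surface; the furniture and walls round the work are solid. World frame = base frame: x ahead of the robot, y to its left, z up, the work surface at z = 0. Lengths are in mm, angles in rad, forces in N, time in s.
With the tool pointing down it reaches from about 275 to 1000 mm from the base axis. Payload 8.4 kg.
Tool frame: the origin (TCP) lies at the very end of the fingers, on their centre line; the grasp point (between the pads) lies 19 mm behind it; z points along the fingers, y is the direction in which the jaws open and shut (so a half turn about z gives the same grasp; the last joint's range is limited). The gripper opens to 85 mm and grips with 20 to 120 N. Pads are 22 mm wide; open, the fingers measure 114 mm over their backs; the gripper's body (76 mm by 85 mm) begins 54 mm behind the grasp point. The pads swing forward as they close: fully open they stand 13 mm farther back than shut.
Start: joints at [1.15, 0.353, 1.633, -0, 1.155, -0.002], TCP at [254.164, 570.989, 231.281] pointing down, gripper open.
Joint ranges: [-2.63, 2.63], [-0.92, 2.1], [0.06, 2.66], [-1.3, 4.44], [0, 2.69], [-3.02, 3.02]. Speed limits (rad/s): [2.22, 2.22, 2.79, 3.14, 3.14, 3.14].

INTERFACE

Orientations are given as [roll, pitch, yaw] about the fixed x, y, z axes, in that order (R = Rz(yaw) Ry(pitch) Rx(roll)).
In Python, from rig import sense, grab_frame, get_calibration, sign_off, boxes_of, trace gives the robot as it stands.
- The arm moves only by the tool servo_tool, never from a script. Its argument "rows" is a list of rows, each a list of 3 entries, a list of its own where there are three numbers: the finger opening in mm, from 0 to 85.4, then the shift along the tool's x, y, z in mm, then the turn, a rotation vector about the tool's x, y, z in degrees. A call has 1 to 8 rows; each row shifts and turns the commanded pose from where the row before left it, along the tool's axes as they then stand; what a row does not reach is not made up. A row lasts 1/8 s, in which the tool goes at most 62.5 mm and 10.7 degrees, less where a joint would pass 70% of its speed; a pose out of reach is approached as far as the arm can. A call is refused whole if a number of a shift passes 62.5 or a number of a turn 10.7, either way. A call with a gripper value outside its range is refused whole. The fingers move at their own pace and stop on an object; "force" is the grip in N (left out, the last holds). Time passes only in rows, so rows that do not move let the fingers close. It gives the time, the measured TCP pose, the force and the opening at its end, in the units of the state.
- sense(): the state, without advancing time (a new reading comes with each control period).
- grab_frame(name): name is "side" or "top"; returns the picture (480x640x3 uint8, blue, green, red); there is no depth.
- get_calibration(name): a dict with "intrinsics" (3x3 intrinsics, pixels), "world_to_cam" (4x4, takes a point from world to camera coordinates). Camera axes: x right, y down, z forward; pixel columns grow to the right and rows downward; lengths in mm; the calibration is good to about 2 mm. A picture is of the moment at which its call begins. get_calibration takes no time and is no camera call.
- sign_off(): hands the job in, once; it reports no verdict.
Trained networks look in the newest picture that a camera, given by its name, has taken for a name from the list of things; names that differ only in an ending like _2 or _b are one class to them, and where a whole thing is asked for, a point or a joint stands for the part that bears it (a point fixed in the world has none). Each returns a list of dicts, best first, with "conf" (0 to 1); they miss things now and then, are a little off and sometimes report something else, mostly with a low value. They report only what shows in the picture. A call takes as long as a camera call. They do not tell look-alikes from the thing itself.
- boxes_of(camera, thing): "centre" ([x, y, z] in mm, in the coordinates of the camera as it stood for that picture, good to about 4 mm: the middle of the surface that is visible of it).
- trace(camera, thing): "mask" (480x640 bool, what is visible of it).
The state is a dict: "clock": time; "qpos": joint angles; "qvel": joint speeds; "joint_efforts": joint torques, N m; "eef_pos": TCP position; "tcp_rot": TCP orientation; "contact_force": force on the tool from outside, world axes, zero at the start; "wrist_torque": the same for the moment, N m; "opening": opening from 0.0 (shut) to 1.0 (fully open).
Only numpy, scipy, OpenCV 4.12 (cv2) and the standard library are available. Lean on these libraries where they do the work, as an engineer would, in place of code of your own. Each camera call takes 0.05 s, during which the arm holds its last target. There are 200 camera calls.

## Working session

There is one attempt and no reset: what is moved stays moved. The work goes in short steps, Python scripts to look and compute and a tool call to move; the robot and the scene stay as the last step left them, time stands still between calls to the robot, and variables do not carry over. Pictures are saved under pics/ and viewed, about 12 in all and at most 16, crops included, and the job is handed in when it is done.

Besides the shell and the picture viewer there is one more tool, called after "Call:" as name(argument=value, ...), one argument or row to a line, values as JSON. servo_tool: Moves the arm, as the interface text tells. Its arguments: {"type":"object","properties":{"rows":{"type":"array","items":{"type":"array"}},"force":{"type":"number"}},"required":["rows"]}

```bash
mkdir -p pics; cat > h.py <<'E'
import numpy as np, cv2
from rig import *
def towld(cam,p):
    T=np.linalg.inv(get_calibration(cam)["world_to_cam"]); return (T@np.r_[p,1])[:3]
def proj(cam,p):
    c=get_calibration(cam); q=(np.array(c["world_to_cam"])@np.r_[p,1])[:3]; u=np.array(c["intrinsics"])@q; return u[:2]/u[2]
def ray(cam,u,v,z):
    c=get_calibration(cam); T=np.linalg.inv(c["world_to_cam"]); d=T[:3,:3]@np.linalg.inv(c["intrinsics"])@[u,v,1]; o=T[:3,3]
    return o+d*(z-o[2])/d[2]
E
python3 - <<'E'
from h import *
for c in ("top","side"):
    cv2.imwrite(f"pics/{c}0.png",grab_frame(c))
    T=np.linalg.inv(get_calibration(c)["world_to_cam"]); print(c,T[:3,3].round(),T[:3,2].round(2))
    for t in ("board","rack","dropper","lacquer","tub","flat_pot","pad_tub"):
        for b in boxes_of(c,t): print(t,round(b["conf"],2),towld(c,b["centre"]).round(), proj(c,towld(c,b["centre"])).round())
print(sense())
E
```

```text
top [ 2.550e+02 -1.000e+00  1.241e+03] [ 0.16  0.01 -0.99]
board 0.67 [493. 257.   9.] [218. 233.]
rack 0.55 [ 510. -218.   10.] [412. 223.]
dropper 0.7 [484. 376.  75.] [161. 233.]
lacquer 0.76 [279. 274.  36.] [207. 321.]
lacquer 0.67 [497. 291.  55.] [200. 228.]
lacquer 0.6 [643. 289.  37.] [204. 171.]
lacquer 0.17 [516. 204.  52.] [237. 220.]
tub 0.83 [515. 126.  63.] [269. 219.]
flat_pot 0.83 [515. 206.  54.] [236. 220.]
pad_tub 0.47 [507. 112.  12.] [277. 226.]
side [  76. 1121.  640.] [ 0.3  -0.83 -0.46]
board 0.93 [476. 378.  16.] [260. 334.]
rack 0.59 [545. -30.  16.] [309. 233.]
dropper 0.72 [486. 395.  64.] [249. 316.]
lacquer 0.89 [279. 290.  36.] [379. 321.]
lacquer 0.79 [647. 298.  33.] [201. 286.]
lacquer 0.67 [485. 396.  66.] [250. 315.]
tub 0.71 [519. 151.  61.] [288. 252.]
{'clock': 0.8, 'qpos': array([ 1.14960703e+00,  3.52965516e-01,  1.63340498e+00, -7.57488524e-08,
        1.15522426e+00, -2.42274892e-03]), 'qvel': array([-0.0010588 , -0.00149108, -0.00298969,  0.00025422,  0.00074163,
        0.002022  ]), 'joint_efforts': array([-2.32365172e-03, -6.05096340e+01, -3.42428935e+01, -2.48300321e-04,
        8.31790494e-04,  1.93814138e-06]), 'eef_pos': array([254.15640753, 570.98248516, 231.30038424]), 'tcp_rot': array([-3.14159055e+00,  6.42076212e-08,  2.72282613e+00]), 'contact_force': array([-0.35554022,  0.51958238,  1.08247519]), 'wrist_torque': array([ 0.01148921,  0.01457448, -0.01322189]), 'opening': 0.9955726160450544}
```

View pics/top0.png

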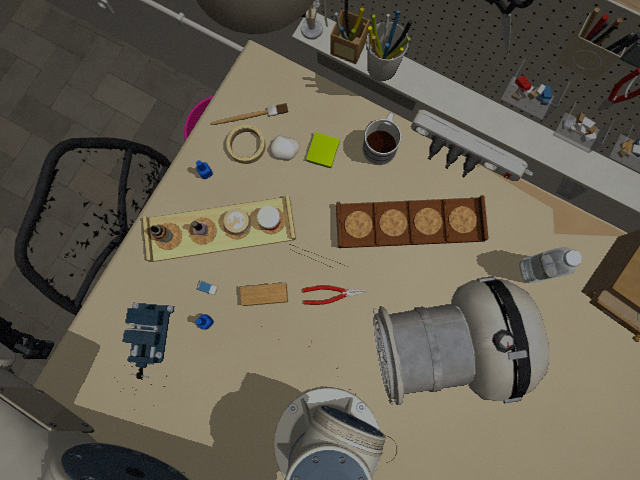

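View pics/side0.png

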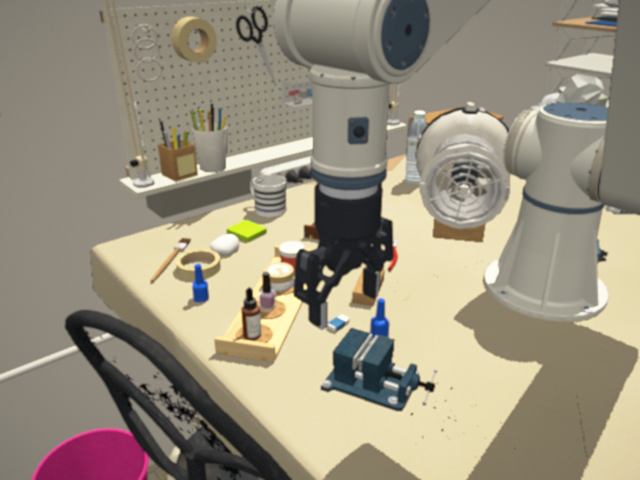

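The top view shows the board on the left with dropper (160,232), lacquer (200,228), wax pot (236,220) and tub (269,217). The empty rack is on the right, with its discs at (358,224) to (462,219). Blue decoys stand at (204,171) and (204,321). A fan-like machine stands at about (430,340). In the side view it sits at about (465,180).

```bash
python3 - <<'E'
from h import *
im=cv2.imread("pics/top0.png")
cv2.imwrite("pics/cropB.png",cv2.resize(im[185:270,135:305],None,fx=4.7,fy=4.7,interpolation=cv2.INTER_CUBIC))
# rack discs
g=im.astype(int); 
box=np.zeros(im.shape[:2],np.uint8); box[195:250,335:490]=1
m=((g[:,:,2]>150)&(g[:,:,0]<140)&(box>0)).astype(np.uint8)
rk=trace("top","rack"); 
if rk: print("rackmask",rk[0]["conf"],rk[0]["mask"].sum()); m&=cv2.dilate(rk[0]["mask"].astype(np.uint8),np.ones((5,5)))
m=cv2.morphologyEx(m,cv2.MORPH_OPEN,np.ones((5,5)))
n,l,s,c=cv2.connectedComponentsWithStats(m)
for i in range(1,n):
    if s[i,4]>80: print("disc",c[i].round(1),s[i,2:],ray("top",*c[i],15).round(1))
for t in ("dropper","lacquer","tub","flat_pot","pad_tub"):
    for r in trace("top",t)[:4]:
        mm=r["mask"]; ys,xs=np.nonzero(mm); print(t,round(r["conf"],2),mm.sum(),xs.min(),xs.max(),ys.min(),ys.max(),xs.mean().round(1),ys.mean().round(1))
def tri(a,b):
    L=[]
    for cam,(u,v) in (("top",a),("side",b)):
        c=get_calibration(cam);P=np.array(c["intrinsics"])@np.array(c["world_to_cam"])[:3]; L.append(P)
    return cv2.triangulatePoints(L[0],L[1],np.array(a,float),np.array(b,float))
for a,b in (((503,341),(470,106)),((386,355),(465,175))):
    X=tri(a,b);print((X[:3]/X[3]).ravel().round(), )
E
```

```text
rackmask 0.61 6635
dropper 0.81 299 150 172 224 241 160.9 232.5
dropper 0.43 222 191 208 220 235 199.5 227.9
lacquer 0.69 184 197 213 314 328 204.7 321.2
lacquer 0.67 220 192 208 221 236 200.1 228.6
lacquer 0.67 301 190 215 219 243 204.8 232.9
lacquer 0.63 199 196 211 161 177 203.0 169.1
tub 0.76 449 256 279 206 229 268.4 217.2
flat_pot 0.64 536 224 250 209 234 236.7 221.6
pad_tub 0.5 114 265 284 215 233 277.9 225.7
[ 230. -325.  287.]
[ 202. -123.  181.]
```

View pics/cropB.png

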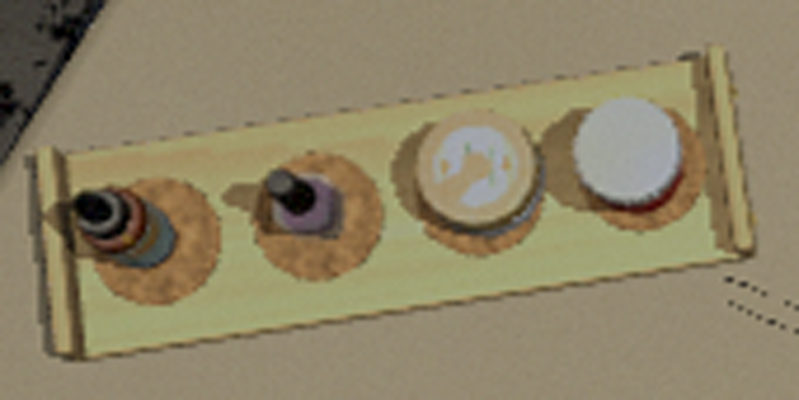

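The crop shows the dropper teat at crop pixel (92,203), the lacquer cap at (287,185), the pot lid at (476,168) and the tub lid at (628,148). The discs are visible beneath them. Next I'll measure the rack discs.

```bash
python3 - <<'E'
from h import *
im=cv2.imread("pics/top0.png")
A=im[190:255,325:495]
# mark discs
g=A.astype(int); m=((g[:,:,2]>125)).astype(np.uint8)
m[:]=m; m=cv2.morphologyEx(m,cv2.MORPH_OPEN,np.ones((5,5)))
n,l,s,c=cv2.connectedComponentsWithStats(m)
P=[]
for i in range(1,n):
    if 200<s[i,4]<1200:
        q=c[i]+[325,190]; w=ray("top",*q,15); P.append(w); print("disc",q.round(1),s[i,2:],w.round(1))
cv2.imwrite("pics/cropR.png",np.vstack([cv2.resize(A,None,fx=4.5,fy=4.5),cv2.cvtColor(cv2.resize(m*255,None,fx=4.5,fy=4.5),cv2.COLOR_GRAY2BGR)]))
f=lambda u,v:(135+(u+.5)/4.7-.5,185+(v+.5)/4.7-.5)
for nme,uv,z in (("dropper",(92,203),117),("lacq",(287,185),94),("pot",(476,168),50),("tub",(628,148),64),("padD",(157,241),15),("padL",(318,216),15),("padP",(481,190),15),("padT",(642,167),15)):
    print(nme,np.round(f(*uv),1),ray("top",*f(*uv),z).round(1))
E
```

```text
disc [462.8 219.1] [ 25  25 481] [ 516.  -341.7   15. ]
disc [428.3 220.6] [ 25  26 496] [ 513.8 -257.5   15. ]
disc [358.6 223.8] [ 25  26 503] [509.2 -87.2  15. ]
disc [393.4 222. ] [ 25  25 485] [ 511.9 -172.4   15. ]
dropper [154.2 227.8] [487.4 379.1 117. ]
lacq [195.7 224. ] [499.4 291.8  94. ]
pot [235.9 220.4] [515.7 207.1  50. ]
tub [268.2 216.1] [521.5 128.5  64. ]
padD [168.  235.9] [487.7 379.   15. ]
padL [202.3 230.6] [499.4 295.3  15. ]
padP [236.9 225. ] [511.6 210.5  15. ]
padT [271.2 220.1] [522.3 126.5  15. ]
```

View pics/cropR.png

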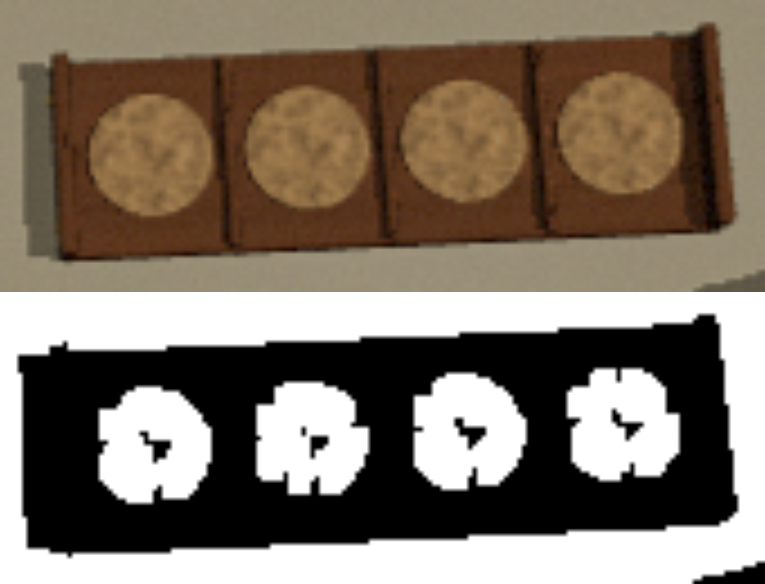

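Rack discs, right to left in mm, are (516,-342), (514,-257), (512,-172) and (509,-87), so the rack is turned about 0.027 rad. The board is turned about 0.136 rad. I'll take the dropper first, with the jaws along the board's x.

Call:
servo_tool(
  rows=[
    [85,[0,0,0],[0,0,9.7]],
    [85,[0,0,0],[0,0,9.7]],
    [85,[0,0,0],[0,0,9.7]],
    [85,[0,0,0],[0,0,9.7]],
    [85,[0,0,0],[0,0,9.7]],
    [85,[0,0,0],[0,0,9.7]],
  ],
  force=30,
)

```text
clock: 1.85
eef_pos: [254.2, 571.0, 231.3]
tcp_rot: [3.142, -0.0, 1.701]
contact_force: [0.1, -0.1, -0.6]
opening: 0.997
```

Call:
servo_tool(
  rows=[
    [85,[-37,34.2,0],[0,0,0]],
    [85,[-37,34.2,0],[0,0,0]],
    [85,[-37,34.2,0],[0,0,0]],
    [85,[-37,34.2,0],[0,0,0]],
    [85,[-37,34.2,0],[0,0,0]],
    [85,[-37,34.2,0],[0,0,0]],
    [85,[0,0,40],[0,0,0]],
    [85,[0,0,0],[0,0,0]],
  ],
)

```text
clock: 2.85
eef_pos: [486.3, 377.2, 188.7]
tcp_rot: [-3.137, 0.003, 1.706]
contact_force: [-0.1, -0.1, 0.3]
opening: 0.99
```

```bash
cat >> h.py <<'E'
def to(x,y,yaw,z):
    s=sense(); p=s["eef_pos"]; Y=s["tcp_rot"][2]; d=np.array([x,y])-p[:2]
    t=((Y-yaw+np.pi/2)%np.pi)-np.pi/2   # +turn about tool z
    print("t",s["clock"],"pos",p.round(1),"rpy",s["tcp_rot"].round(3),"open",round(s["opening"],3),"F",s["contact_force"].round(1))
    print("tool x,y,z now",round(d@[np.cos(Y),np.sin(Y)],1),round(d@[np.sin(Y),-np.cos(Y)],1),round(p[2]-z,1),"turn z deg",round(np.degrees(t),1))
E
python3 - <<'E'
from h import *
to(487.5,379,1.707,50)
cv2.imwrite("pics/d1.png",cv2.resize(grab_frame("side")[200:380,180:420],None,fx=3,fy=3))
E
```

```text
t 2.85 pos [486.3 377.2 188.7] rpy [-3.137e+00  3.000e-03  1.706e+00] open 0.99 F [-0.1 -0.1  0.3]
tool x,y,z now 1.6 1.4 138.7 turn z deg -0.1
```

View pics/d1.png

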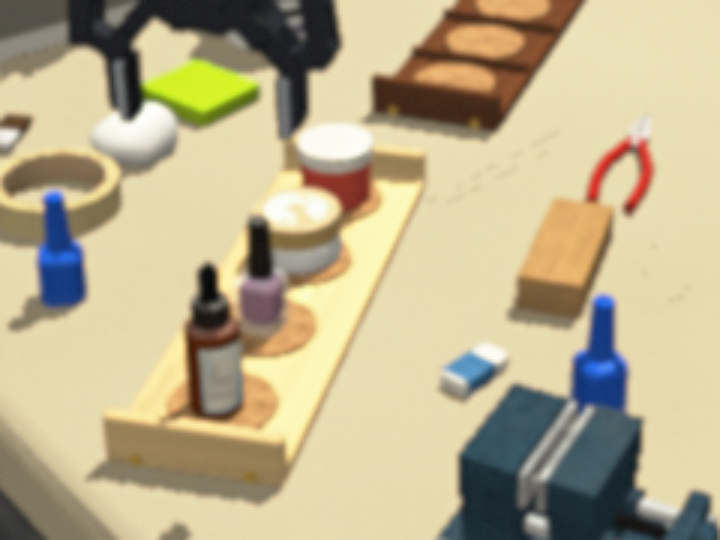

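The side crop shows the gripper open and level above the row. The dropper is at crop (212,350), with the lacquer, pot and tub behind it. I'll go down to it.

Call:
servo_tool(
  rows=[
    [85,[1.5,1.5,40],[0,0,0]],
    [85,[0,0,40],[0,0,0]],
    [85,[0,0,30],[0,0,0]],
    [85,[0,0,19],[0,0,0]],
    [85,[0,0,9],[0,0,0]],
    [85,[0,0,0],[0,0,0]],
  ],
)

```text
clock: 3.65
eef_pos: [489.0, 381.0, 53.7]
tcp_rot: [3.141, -0.0, 1.707]
contact_force: [-0.7, 0.6, 1.3]
opening: 0.999
```

Call:
servo_tool(
  rows=[
    [45,[0,0,0],[0,0,0]],
    [45,[0,0,0],[0,0,0]],
    [38,[0,0,0],[0,0,0]],
    [34,[0,0,0],[0,0,0]],
    [25,[0,0,0],[0,0,0]],
    [20,[0,0,0],[0,0,0]],
    [20,[0,0,0],[0,0,0]],
  ],
)

```text
clock: 4.53
eef_pos: [489.3, 380.8, 53.7]
tcp_rot: [3.141, -0.0, 1.707]
contact_force: [0.4, 0.2, 5.3]
opening: 0.36
```

```bash
python3 - <<'E'
from h import *
to(516,-341.7,1.597,50)
cv2.imwrite("pics/d2.png",cv2.resize(grab_frame("side")[200:380,180:420],None,fx=3,fy=3))
E
```

```text
t 4.525 pos [489.3 380.8  53.7] rpy [ 3.141 -0.     1.707] open 0.36 F [0.4 0.2 5.3]
tool x,y,z now -719.5 -71.6 3.7 turn z deg 6.3
```

View pics/d2.png

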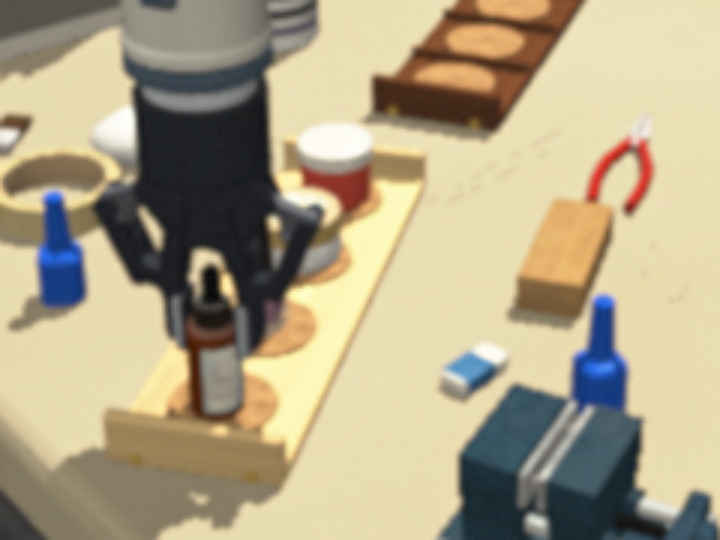

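The dropper is gripped upright. I'll lift it and carry it to the right end.

Call:
servo_tool(
  rows=[
    [20,[0,0,-5],[0,0,0]],
    [20,[0,0,-15],[0,0,0]],
    [20,[0,0,-25],[0,0,0]],
    [20,[0,0,-30],[0,0,0]],
    [20,[0,0,-25],[0,0,0]],
    [20,[-10,-1,-10],[0,0,1]],
    [20,[-25,-2,0],[0,0,2]],
    [20,[-40,-4,0],[0,0,3.3]],
  ],
)

```text
clock: 5.58
eef_pos: [488.9, 303.3, 162.3]
tcp_rot: [-3.14, 0.001, 1.595]
contact_force: [-0.3, -1.4, -0.7]
opening: 0.362
```

```bash
python3 - <<'E'
from h import *
to(516,-340,1.597,54)
E
```

```text
t 5.575 pos [488.9 303.3 162.3] rpy [-3.140e+00  1.000e-03  1.595e+00] open 0.362 F [-0.3 -1.4 -0.7]
tool x,y,z now -643.8 11.5 108.3 turn z deg -0.1
```

Call:
servo_tool(
  rows=[
    [20,[-46,0.8,0],[0,0,0]],
    [20,[-46,0.8,0],[0,0,0]],
    [20,[-46,0.8,0],[0,0,0]],
    [20,[-46,0.8,0],[0,0,0]],
    [20,[-46,0.8,0],[0,0,0]],
    [20,[-46,0.8,0],[0,0,0]],
    [20,[-46,0.8,0],[0,0,0]],
    [20,[-46,0.8,0],[0,0,0]],
  ],
)

```text
clock: 6.58
eef_pos: [503.5, -64.9, 162.1]
tcp_rot: [-3.139, -0.0, 1.595]
contact_force: [-0.1, 0.5, -0.6]
opening: 0.36
```

Call:
servo_tool(
  rows=[
    [20,[-46,0.8,0],[0,0,0]],
    [20,[-46,0.8,0],[0,0,0]],
    [20,[-46,0.8,0],[0,0,0]],
    [20,[-46,0.8,0],[0,0,0]],
    [20,[-46,0.8,0],[0,0,0]],
    [20,[-30,0.8,0],[0,0,0]],
    [20,[-10,0.5,0],[0,0,0]],
    [20,[0,0,0],[0,0,0]],
  ],
)

```text
clock: 7.58
eef_pos: [516.6, -332.3, 162.3]
tcp_rot: [-3.14, -0.001, 1.595]
contact_force: [-0.1, -0.4, -0.3]
opening: 0.364
```

```bash
python3 - <<'E'
from h import *
to(516,-340,1.597,54)
E
```

```text
t 7.575 pos [ 516.6 -332.3  162.3] rpy [-3.140e+00 -1.000e-03  1.595e+00] open 0.364 F [-0.1 -0.4 -0.3]
tool x,y,z now -7.7 -0.8 108.3 turn z deg -0.1
```

Call:
servo_tool(
  rows=[
    [20,[-7.5,-1,15],[0,0,0]],
    [20,[0,0,30],[0,0,0]],
    [20,[0,0,30],[0,0,0]],
    [20,[0,0,18],[0,0,0]],
    [20,[0,0,8],[0,0,0]],
    [20,[0,0,3],[0,0,0]],
    [20,[0,0,0],[0,0,0]],
  ],
)

```text
clock: 8.45
eef_pos: [517.7, -339.9, 59.9]
tcp_rot: [3.141, 0.001, 1.597]
contact_force: [-0.2, -0.4, -1.1]
opening: 0.362
```

```bash
python3 - <<'E'
from h import *
to(516,-340,1.597,54)
cv2.imwrite("pics/d3.png",cv2.resize(grab_frame("top")[175:275,325:525],None,fx=4,fy=4))
E
```

```text
t 8.45 pos [ 517.7 -339.9   59.9] rpy [3.141e+00 1.000e-03 1.597e+00] open 0.362 F [-0.2 -0.4 -1.1]
tool x,y,z now -0.0 -1.7 5.9 turn z deg 0.0
```

View pics/d3.png

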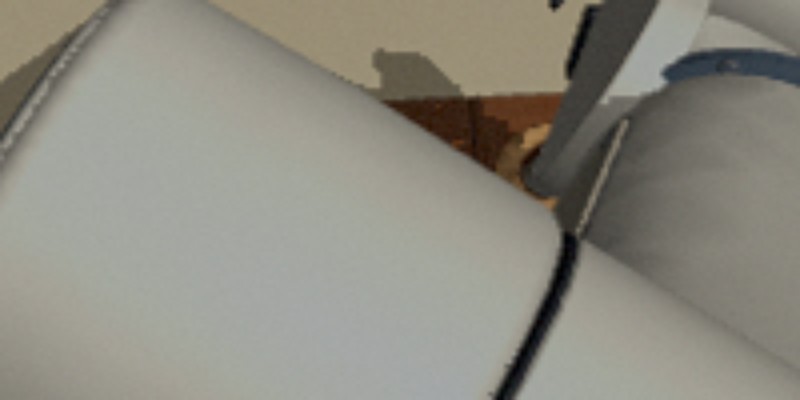

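The arm hides the bay in this view, so I'll rely on the arm's own readings and lower slowly, watching the force.

Call:
servo_tool(
  rows=[
    [20,[0,-1.5,2],[0,0,0]],
    [20,[0,0,2],[0,0,0]],
    [20,[0,0,1],[0,0,0]],
    [20,[0,0,0.5],[0,0,0]],
    [20,[0,0,0],[0,0,0]],
  ],
)

```text
clock: 9.12
eef_pos: [515.8, -339.8, 53.8]
tcp_rot: [3.142, 0.0, 1.597]
contact_force: [-0.3, -0.5, -0.7]
opening: 0.367
```

Call:
servo_tool(
  rows=[
    [20,[0,0,0.7],[0,0,0]],
    [20,[0,0,0],[0,0,0]],
  ],
)

```text
clock: 9.38
eef_pos: [515.9, -339.9, 53.7]
tcp_rot: [3.141, 0.0, 1.597]
contact_force: [-1.2, 0.3, 4.8]
opening: 0.365
```

Call:
servo_tool(
  rows=[
    [20,[0,0,0.7],[0,0,0]],
    [20,[0,0,0],[0,0,0]],
  ],
)

```text
clock: 9.62
eef_pos: [516.0, -340.0, 53.6]
tcp_rot: [3.141, 0.0, 1.597]
contact_force: [-3.8, 1.2, 11.9]
opening: 0.364
```

Contact made (about 12 N). I'll release and go up.

Call:
servo_tool(
  rows=[
    [36,[0,0,-0.8],[0,0,0]],
    [44,[0,0,0],[0,0,0]],
    [60,[0,0,0],[0,0,0]],
    [85,[0,0,0],[0,0,0]],
    [85,[0,0,0],[0,0,0]],
    [85,[0,0,-20],[0,0,0]],
    [85,[0,0,-40],[0,0,0]],
    [85,[0,0,-55],[0,0,0]],
  ],
)

```text
clock: 10.62
eef_pos: [515.1, -339.3, 169.7]
tcp_rot: [-3.14, -0.001, 1.597]
contact_force: [1.1, -1.1, 0.9]
opening: 0.996
```

Call:
servo_tool(
  rows=[
    [85,[50,0,-10],[0,0,0]],
    [85,[58,0,0],[0,0,0]],
    [85,[58,0,0],[0,0,0]],
    [85,[58,0,0],[0,0,0]],
    [85,[58,0,0],[0,0,0]],
    [85,[58,0,0],[0,0,0]],
    [85,[58,0,0],[0,0,0]],
    [85,[58,0,0],[0,0,0]],
  ],
)

```text
clock: 11.62
eef_pos: [503.9, 118.1, 179.9]
tcp_rot: [3.14, -0.0, 1.597]
contact_force: [0.7, 0.2, 1.1]
opening: 0.996
```

```bash
python3 - <<'E'
from h import *
to(499.4,292,1.707,63)
im=grab_frame("top")
cv2.imwrite("pics/d4.png",np.vstack([cv2.resize(im[185:265,325:495],None,fx=3.5,fy=3.5),cv2.resize(im[185:265,135:305],None,fx=3.5,fy=3.5)]))
E
```

```text
t 11.625 pos [503.9 118.1 179.9] rpy [ 3.14  -0.     1.597] open 0.996 F [0.7 0.2 1.1]
tool x,y,z now 174.0 0.0 116.9 turn z deg -6.3
```

View pics/d4.png

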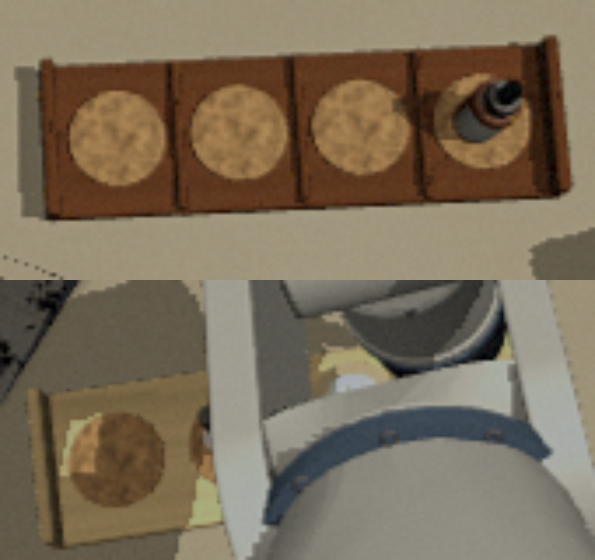

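The dropper stands upright in the right-hand bay, with its teat at crop (510,90). Next is the lacquer.

Call:
servo_tool(
  rows=[
    [85,[58,0,0],[0,0,0]],
    [85,[58,0,0],[0,0,0]],
    [85,[58,0,0],[0,0,0]],
    [85,[0,0,0],[0,0,-6.3]],
    [85,[0,0,0],[0,0,0]],
  ],
)

```text
clock: 12.3
eef_pos: [499.1, 290.7, 179.2]
tcp_rot: [3.141, -0.0, 1.708]
contact_force: [0.7, -0.4, -0.8]
opening: 0.991
```

```bash
python3 - <<'E'
from h import *
to(499.4,292,1.707,63)
print(ray("top",325+510.5/3.5-.5,185+90.5/3.5-.5,117).round(1))
E
```

```text
t 12.3 pos [499.1 290.7 179.2] rpy [ 3.141 -0.     1.708] open 0.991 F [ 0.7 -0.4 -0.8]
tool x,y,z now 1.3 0.5 116.2 turn z deg 0.0
[ 514.1 -331.6  117. ]
```

```bash
python3 - <<'E'
from h import *
im=grab_frame("top")
sub=im[195:245,440:495]
v=cv2.resize(sub,None,fx=10,fy=10,interpolation=cv2.INTER_CUBIC)
for z,col in ((15,(0,255,0)),(70,(255,255,0)),(117,(0,0,255))):
    p=proj("top",[516,-341.7,z]); print(z,p.round(1)); q=((p+.5-[440,195])*10).astype(int); cv2.circle(v,tuple(map(int,q)),4,col,-1)
cv2.imwrite("pics/d5.png",v)
E
```

```text
15 [462.8 219.1]
70 [469.  214.1]
117 [474.8 209.5]
```

View pics/d5.png

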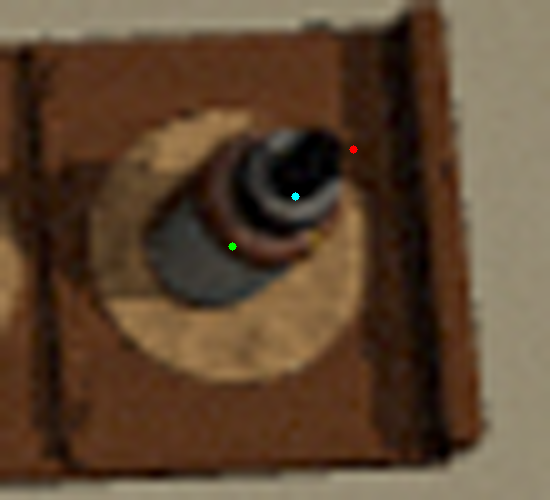

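The overlay suggests the dropper stands about 5 mm to the left of the disc centre. A tall object's visible blob gives a biased position, so I'll fit silhouettes instead. First I'll move the arm clear.

Call:
servo_tool(
  rows=[
    [85,[-62,0,0],[0,0,0]],
    [85,[-62,0,0],[0,0,0]],
    [85,[-62,0,0],[0,0,0]],
    [85,[-62,0,0],[0,0,0]],
    [85,[-62,0,0],[0,0,0]],
  ],
)

```text
clock: 12.98
eef_pos: [541.2, -20.0, 179.0]
tcp_rot: [3.141, 0.0, 1.703]
contact_force: [0.8, -0.6, 0.7]
opening: 0.992
```

```bash
cat > fit.py <<'E'
from h import *
from scipy.optimize import minimize
SH={"dropper":[(0,16),(55,16),(62,12),(77,12),(78,6.5),(99,6.5),(102,4)],"lacquer":[(0,15),(40,15),(46,8.5),(79,8.5)],
    "tub":[(0,26),(38,27),(39,27.5),(49,27.5)],"flat_pot":[(0,31),(35,31)]}
def sil(t,x,y,S=8,cam="top",box=None):
    u0,v0,w,h=box; m=np.zeros((h*S,w*S),np.uint8); a=np.linspace(0,2*np.pi,48)
    ring=lambda z,r:np.array([(proj(cam,[x+r*np.cos(b),y+r*np.sin(b),15+z])+.5-[u0,v0])*S for b in a],np.float32)
    R=[ring(*s) for s in SH[t]]
    for p,q in zip(R,R[1:]): cv2.fillConvexPoly(m,cv2.convexHull(np.vstack([p,q])).astype(np.int32),1)
    return cv2.resize(m.astype(np.float32),(w,h),interpolation=cv2.INTER_AREA)
def fit(t,mask,x,y,cam="top"):
    ys,xs=np.nonzero(mask); box=(xs.min()-8,ys.min()-8,np.ptp(xs)+17,np.ptp(ys)+17)
    M=mask[box[1]:box[1]+box[3],box[0]:box[0]+box[2]].astype(np.float32)
    f=lambda p:np.abs(sil(t,p[0],p[1],box=box,cam=cam)-M).sum()
    r=minimize(f,[x,y],method="Nelder-Mead",options=dict(initial_simplex=[[x-6,y-6],[x+6,y-3],[x,y+6]],xatol=.2,fatol=.5,maxfev=60))
    return r.x.round(1),round(r.fun,1),int(M.sum())
E
python3 - <<'E'
from fit import *
im=grab_frame("top"); cv2.imwrite("pics/top_b.png",im)
near={"dropper":(516,-340),"lacquer":(499,294),"tub":(521,128),"flat_pot":(514,208)}
import pickle; K={}
for t,(x,y) in near.items():
    for r in trace("top",t):
        ys,xs=np.nonzero(r["mask"]); w=ray("top",xs.mean(),ys.mean(),50)
        if np.hypot(w[0]-x,w[1]-y)<35: print(t,round(r["conf"],2),fit(t,r["mask"],x,y)); K.setdefault(t,[]).append(r["mask"])
pickle.dump(K,open("K.pkl","wb"))
v=im.copy()
for t,ms in K.items(): v[ms[0]^cv2.erode(ms[0].astype(np.uint8),np.ones((3,3))).astype(bool)]=(0,255,0)
cv2.imwrite("pics/fit.png",np.vstack([cv2.resize(v[185:260,140:300],None,fx=4,fy=4),cv2.resize(v[185:260,335:495],None,fx=4,fy=4)]))
E
```

```text
Traceback (most recent call last):
  File "fit.py", line 15, in fit
    r=minimize(f,[x,y],method="Nelder-Mead",options=dict(initial_simplex=[[x-6,y-6],[x+6,y-3],[x,y+6]],xatol=.2,fatol=.5,maxfev=60))
  File "fit.py", line 14, in <lambda>
    f=lambda p:np.abs(sil(t,p[0],p[1],box=box,cam=cam)-M).sum()
                      ~~~^^^^^^^^^^^^^^^^^^^^^^^^^^^^^
  File "fit.py", line 8, in sil
    R=[ring(*s) for s in SH[t]]
       ~~~~^^^^
  File "fit.py", line 7, in <lambda>
    ring=lambda z,r:np.array([(proj(cam,[x+r*np.cos(b),y+r*np.sin(b),15+z])+.5-[u0,v0])*S for b in a],np.float32)
                               ~~~~^^^^^^^^^^^^^^^^^^^^^^^^^^^^^^^^^^^^^^^^
  File "h.py", line 6, in proj
    c=get_calibration(cam); q=(np.array(c["world_to_cam"])@np.r_[p,1])[:3]; u=np.array(c["intrinsics"])@q; return u[:2]/u[2]
ValueError: time passes only in moves, steps and waits
```

```bash
sed -i 's/^from rig import \*/from rig import *\nimport functools, rig\nget_calibration=functools.cache(rig.get_calibration)/' h.py
cat > meas.py <<'E'
from fit import *
import sys
def meas(near,out):
    im=grab_frame("top"); v=im.copy()
    for t,(x,y) in near.items():
        first=True
        for r in trace("top",t):
            m=r["mask"]; ys,xs=np.nonzero(m); w=ray("top",xs.mean(),ys.mean(),45)
            if np.hypot(w[0]-x,w[1]-y)<40:
                print(t,round(r["conf"],2),fit(t,m,x,y))
                if first: v[m^cv2.erode(m.astype(np.uint8),np.ones((3,3))).astype(bool)]=(0,255,0); first=False
    cv2.imwrite(out,np.vstack([cv2.resize(v[185:260,140:300],None,fx=4,fy=4),cv2.resize(v[185:260,335:495],None,fx=4,fy=4)]))
E
python3 - <<'E'
from meas import *
meas({"dropper":(516,-340),"lacquer":(499,294),"tub":(521,128),"flat_pot":(514,208)},"pics/fit.png")
E
```

```text
dropper 0.75 (array([ 516.2, -334.5]), np.float64(20.3), 254)
lacquer 0.67 (array([498.7, 292.6]), np.float64(32.8), 189)
lacquer 0.66 (array([507.6, 274.7]), np.float64(345.6), 422)
tub 0.97 (array([520.4, 129.7]), np.float64(73.1), 424)
flat_pot 0.61 (array([518.1, 208.1]), np.float64(31.7), 586)
```

View pics/fit.png

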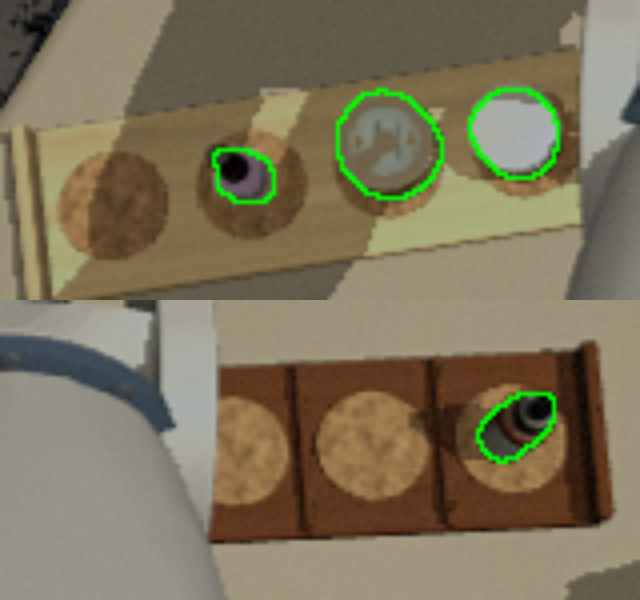

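The fits give lacquer about (499,292.5), pot about (517,207.5), tub about (521,129), and the placed dropper 5 to 7 mm left of its disc centre. I'll mend the dropper last. Next is the lacquer, by its cap.

Call:
servo_tool(
  rows=[
    [85,[62,0,0],[0,0,0]],
    [85,[62,0,0],[0,0,0]],
    [85,[62,0,0],[0,0,0]],
    [85,[62,0,0],[0,0,0]],
    [85,[62,0,0],[0,0,0]],
    [85,[4,0,0],[0,0,0]],
    [85,[0,0,0],[0,0,0]],
  ],
)

```text
clock: 14.2
eef_pos: [497.6, 294.9, 178.0]
tcp_rot: [-3.141, 0.001, 1.71]
contact_force: [0.4, -0.6, -0.5]
opening: 0.996
```

```bash
python3 - <<'E'
from h import *
to(499,292.5,1.707,63)
E
```

```text
t 14.2 pos [497.6 294.9 178. ] rpy [-3.141e+00  1.000e-03  1.710e+00] open 0.996 F [ 0.4 -0.6 -0.5]
tool x,y,z now -2.6 1.0 115.0 turn z deg 0.2
```

Call:
servo_tool(
  rows=[
    [85,[-2.5,1,35],[0,0,0]],
    [85,[0,0,40],[0,0,0]],
    [85,[0,0,25],[0,0,0]],
    [60,[0,0,12],[0,0,0]],
    [45,[0,0,3],[0,0,0]],
    [30,[0,0,0],[0,0,0]],
    [24,[0,0,0],[0,0,0]],
  ],
)

```text
clock: 15.08
eef_pos: [500.6, 291.9, 64.2]
tcp_rot: [3.14, -0.001, 1.707]
contact_force: [0.1, -0.0, 0.8]
opening: 0.281
```

Call:
servo_tool(
  rows=[
    [18,[0,0,0],[0,0,0]],
    [10,[0,0,0],[0,0,0]],
    [8,[0,0,0],[0,0,0]],
    [8,[0,0,0],[0,0,0]],
    [8,[0,0,0],[0,0,0]],
  ],
)

```text
clock: 15.7
eef_pos: [500.5, 292.0, 63.9]
tcp_rot: [3.14, -0.0, 1.707]
contact_force: [-0.7, -1.0, 5.9]
opening: 0.191
```

```bash
python3 - <<'E'
from h import *
to(513.8,-256.8,1.597,63)
E
```

```text
t 15.7 pos [500.5 292.   63.9] rpy [ 3.14  -0.     1.707] open 0.191 F [-0.7 -1.   5.9]
tool x,y,z now -545.5 -61.4 0.9 turn z deg 6.3
```

Call:
servo_tool(
  rows=[
    [8,[0,0,-5],[0,0,0]],
    [8,[0,0,-15],[0,0,0]],
    [8,[0,0,-25],[0,0,0]],
    [8,[0,0,-30],[0,0,0]],
    [8,[0,0,-25],[0,0,0]],
    [8,[-10,-1,-5],[0,0,1]],
    [8,[-25,-2,0],[0,0,2]],
    [8,[-40,-4,0],[0,0,3.3]],
  ],
)

```text
clock: 16.7
eef_pos: [500.3, 215.5, 167.7]
tcp_rot: [-3.141, 0.0, 1.596]
contact_force: [0.6, 0.1, -1.6]
opening: 0.193
```

Call:
servo_tool(
  rows=[
    [8,[-46,0.6,0],[0,0,0]],
    [8,[-46,0.6,0],[0,0,0]],
    [8,[-46,0.6,0],[0,0,0]],
    [8,[-46,0.6,0],[0,0,0]],
    [8,[-46,0.6,0],[0,0,0]],
    [8,[-46,0.6,0],[0,0,0]],
    [8,[-46,0.6,0],[0,0,0]],
    [8,[-46,0.6,0],[0,0,0]],
  ],
)

```text
clock: 17.7
eef_pos: [514.1, -153.2, 167.6]
tcp_rot: [-3.14, -0.0, 1.596]
contact_force: [1.2, 0.3, -0.6]
opening: 0.193
```

Call:
servo_tool(
  rows=[
    [8,[-46,0,0],[0,0,0]],
    [8,[-35,0,0],[0,0,0]],
    [8,[-16,0,0],[0,0,0]],
    [8,[0,0,0],[0,0,0]],
    [8,[0,0,0],[0,0,0]],
  ],
)

```text
clock: 18.32
eef_pos: [517.3, -247.3, 167.9]
tcp_rot: [-3.141, -0.001, 1.597]
contact_force: [0.1, 0.8, -0.2]
opening: 0.195
```

```bash
python3 - <<'E'
from h import *
to(513.8,-256.8,1.597,64)
E
```

```text
t 18.325 pos [ 517.3 -247.3  167.9] rpy [-3.141e+00 -1.000e-03  1.597e+00] open 0.195 F [ 0.1  0.8 -0.2]
tool x,y,z now -9.4 -3.8 103.9 turn z deg 0.0
```

Call:
servo_tool(
  rows=[
    [8,[-10.5,-3.8,15],[0,0,0]],
    [8,[0,0,30],[0,0,0]],
    [8,[0,0,30],[0,0,0]],
    [8,[0,0,17],[0,0,0]],
    [8,[0,0,6],[0,0,0]],
    [8,[0,0,3],[0,0,0]],
    [8,[0,0,1.5],[0,0,0]],
    [8,[0,0,0],[0,0,0]],
  ],
)

```text
clock: 19.32
eef_pos: [514.5, -259.1, 66.3]
tcp_rot: [3.141, 0.0, 1.597]
contact_force: [-0.4, -0.0, -0.4]
opening: 0.192
```

Call:
servo_tool(
  rows=[
    [8,[0,0,0.5],[0,0,0]],
    [8,[0,0,0.3],[0,0,0]],
    [8,[0,0,0],[0,0,0]],
  ],
)

```text
clock: 19.7
eef_pos: [514.2, -258.9, 65.0]
tcp_rot: [3.142, 0.0, 1.597]
contact_force: [0.1, 0.1, -0.7]
opening: 0.194
```

Call:
servo_tool(
  rows=[
    [8,[0,0,0.7],[0,0,0]],
    [8,[0,0,0.4],[0,0,0]],
    [8,[0,0,0],[0,0,0]],
  ],
)

```text
clock: 20.08
eef_pos: [514.2, -259.0, 63.9]
tcp_rot: [3.142, 0.0, 1.597]
contact_force: [-0.6, 0.1, 2.2]
opening: 0.188
```

Call:
servo_tool(
  rows=[
    [8,[0,0,0.4],[0,0,0]],
    [8,[0,0,0],[0,0,0]],
  ],
)

```text
clock: 20.32
eef_pos: [514.3, -259.1, 63.9]
tcp_rot: [3.141, 0.0, 1.597]
contact_force: [-2.2, -0.6, 6.5]
opening: 0.189
```

Contact. I'll release, lift, and swing back to the board side to measure.

Call:
servo_tool(
  rows=[
    [20,[0,0,-0.4],[0,0,0]],
    [28,[0,0,0],[0,0,0]],
    [45,[0,0,0],[0,0,0]],
    [85,[0,0,0],[0,0,0]],
    [85,[0,0,0],[0,0,0]],
    [85,[0,0,-20],[0,0,0]],
    [85,[0,0,-40],[0,0,0]],
    [85,[0,0,-55],[0,0,0]],
  ],
)

```text
clock: 21.32
eef_pos: [513.3, -258.4, 178.8]
tcp_rot: [-3.139, -0.001, 1.597]
contact_force: [1.4, -0.0, 0.0]
opening: 0.996
```

Call:
servo_tool(
  rows=[
    [85,[50,0,0],[0,0,0]],
    [85,[60,0,0],[0,0,0]],
    [85,[60,0,0],[0,0,0]],
    [85,[60,0,0],[0,0,0]],
    [85,[60,0,0],[0,0,0]],
    [85,[60,0,0],[0,0,0]],
    [85,[60,0,0],[0,0,0]],
    [85,[50,0,0],[0,0,-6.3]],
  ],
)

```text
clock: 22.32
eef_pos: [501.8, 203.2, 179.0]
tcp_rot: [3.141, -0.0, 1.71]
contact_force: [0.8, -0.6, 0.3]
opening: 0.997
```

```bash
python3 - <<'E'
from meas import *
to(516.5,207.5,1.707,17)
meas({"dropper":(516,-338),"lacquer":(514,-257)},"pics/fit2.png")
E
```

```text
t 22.325 pos [501.8 203.2 179. ] rpy [ 3.141 -0.     1.71 ] open 0.997 F [ 0.8 -0.6  0.3]
tool x,y,z now 2.2 15.2 162.0 turn z deg 0.2
dropper 0.49 (array([ 514.1, -334.6]), np.float64(45.5), 226)
lacquer 0.58 (array([ 513.7, -253.9]), np.float64(36.9), 187)
```

View pics/fit2.png

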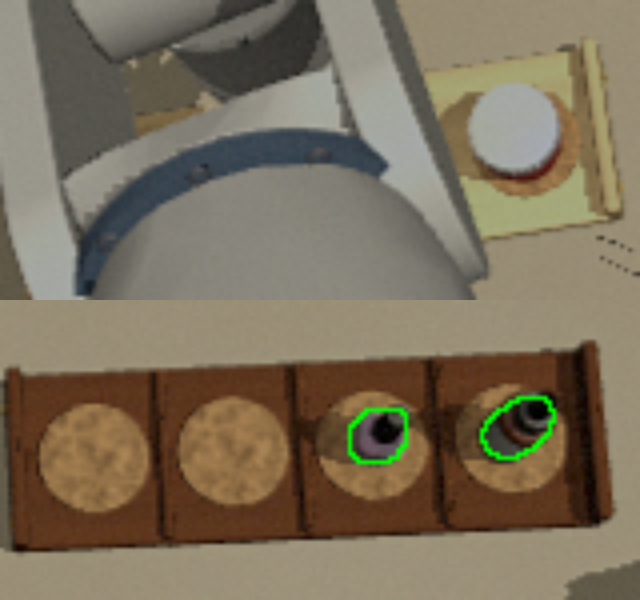

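The lacquer is upright in the second bay from the right, at crop (377,438). Allowing for mask bias it is within about 2 mm of centre, and the dropper is about 5 mm left. Now the wax pot.

Call:
servo_tool(
  rows=[
    [85,[2.5,15,20],[0,0,0]],
    [85,[0,0,45],[0,0,0]],
    [85,[0,0,45],[0,0,0]],
    [85,[0,0,28],[0,0,0]],
    [85,[0,0,14],[0,0,0]],
    [85,[0,0,6],[0,0,0]],
    [85,[0,0,3],[0,0,0]],
    [85,[0,0,0],[0,0,0]],
  ],
)

```text
clock: 23.48
eef_pos: [517.2, 205.5, 18.5]
tcp_rot: [3.14, -0.0, 1.707]
contact_force: [0.2, -0.3, -0.0]
opening: 0.997
```

Call:
servo_tool(
  rows=[
    [75,[0,0,0],[0,0,0]],
    [68,[0,0,0],[0,0,0]],
    [64,[0,0,0],[0,0,0]],
    [58,[0,0,0],[0,0,0]],
    [52,[0,0,0],[0,0,0]],
    [52,[0,0,0],[0,0,0]],
  ],
)

```text
clock: 24.22
eef_pos: [516.9, 205.6, 18.3]
tcp_rot: [3.141, -0.0, 1.707]
contact_force: [-1.2, -1.3, 5.0]
opening: 0.708
```

```bash
python3 - <<'E'
from h import *
to(511.9,-172.4,1.597,18)
E
```

```text
t 24.225 pos [516.9 205.6  18.3] rpy [ 3.141 -0.     1.707] open 0.708 F [-1.2 -1.3  5. ]
tool x,y,z now -373.8 -56.3 0.3 turn z deg 6.3
```

Call:
servo_tool(
  rows=[
    [52,[0,0,-5],[0,0,0]],
    [52,[0,0,-15],[0,0,0]],
    [52,[0,0,-25],[0,0,0]],
    [52,[0,0,-30],[0,0,0]],
    [52,[0,0,-25],[0,0,0]],
    [52,[-10,-1,-5],[0,0,1]],
    [52,[-25,-2,0],[0,0,2]],
    [52,[-40,-4,0],[0,0,3.3]],
  ],
)

```text
clock: 25.22
eef_pos: [517.0, 129.4, 122.4]
tcp_rot: [-3.141, 0.0, 1.596]
contact_force: [0.2, -0.3, -1.4]
opening: 0.707
```

Call:
servo_tool(
  rows=[
    [52,[-44,0,0],[0,0,0]],
    [52,[-44,0,0],[0,0,0]],
    [52,[-44,0,0],[0,0,0]],
    [52,[-44,0,0],[0,0,0]],
    [52,[-44,0,0],[0,0,0]],
    [52,[-44,0,0],[0,0,0]],
    [52,[-25,0,0],[0,0,0]],
    [52,[-5,0,0],[0,0,0]],
  ],
)

```text
clock: 26.22
eef_pos: [524.2, -165.5, 122.2]
tcp_rot: [-3.141, -0.0, 1.594]
contact_force: [-0.3, 0.9, -0.9]
opening: 0.71
```

```bash
python3 - <<'E'
from h import *
to(511.9,-174.8,1.597,18.3)
E
```

```text
t 26.225 pos [ 524.2 -165.5  122.2] rpy [-3.141 -0.     1.594] open 0.71 F [-0.3  0.9 -0.9]
tool x,y,z now -9.0 -12.5 103.9 turn z deg -0.2
```

Call:
servo_tool(
  rows=[
    [52,[-8.5,-12.5,5],[0,0,0]],
    [52,[0,0,35],[0,0,0]],
    [52,[0,0,35],[0,0,0]],
    [52,[0,0,18],[0,0,0]],
    [52,[0,0,6],[0,0,0]],
    [52,[0,0,2],[0,0,0]],
    [52,[0,0,1],[0,0,0]],
    [52,[0,0,0],[0,0,0]],
  ],
)

```text
clock: 27.22
eef_pos: [513.3, -172.8, 21.5]
tcp_rot: [3.14, 0.0, 1.597]
contact_force: [-0.7, 0.5, -0.1]
opening: 0.714
```

Call:
servo_tool(
  rows=[
    [52,[0,0,0.6],[0,0,0]],
    [52,[0,0,0.4],[0,0,0]],
    [52,[0,0,0],[0,0,0]],
  ],
)

```text
clock: 27.6
eef_pos: [512.8, -172.6, 19.8]
tcp_rot: [-3.142, 0.0, 1.597]
contact_force: [0.4, 0.4, -0.3]
opening: 0.707
```

Call:
servo_tool(
  rows=[
    [52,[-2,0,0],[0,0,0]],
    [52,[0,0,0.6],[0,0,0]],
    [52,[0,0,0.5],[0,0,0]],
    [52,[0,0,0],[0,0,0]],
  ],
)

```text
clock: 28.1
eef_pos: [512.8, -174.6, 18.6]
tcp_rot: [-3.141, -0.0, 1.597]
contact_force: [-0.2, -0.3, 0.1]
opening: 0.712
```

Call:
servo_tool(
  rows=[
    [52,[0,0,0.5],[0,0,0]],
    [52,[0,0,0],[0,0,0]],
  ],
)

```text
clock: 28.35
eef_pos: [512.9, -174.6, 18.3]
tcp_rot: [3.141, 0.0, 1.597]
contact_force: [-0.4, 0.1, 1.2]
opening: 0.711
```

Call:
servo_tool(
  rows=[
    [52,[0,0,0.4],[0,0,0]],
    [66,[0,0,0],[0,0,0]],
    [75,[0,0,0],[0,0,0]],
    [85,[0,0,0],[0,0,0]],
    [85,[0,0,0],[0,0,0]],
    [85,[0,0,-20],[0,0,0]],
    [85,[0,0,-45],[0,0,0]],
    [85,[0,0,-55],[0,0,0]],
  ],
)

```text
clock: 29.35
eef_pos: [512.0, -174.3, 138.2]
tcp_rot: [-3.139, -0.001, 1.597]
contact_force: [0.7, 0.6, 0.9]
opening: 0.992
```

Call:
servo_tool(
  rows=[
    [85,[50,0,0],[0,0,0]],
    [85,[60,0,0],[0,0,0]],
    [85,[60,0,0],[0,0,0]],
    [85,[60,0,0],[0,0,0]],
    [85,[52,0,0],[0,0,0]],
    [85,[20,0,0],[0,0,-6.3]],
    [85,[0,0,0],[0,0,0]],
  ],
)

```text
clock: 30.22
eef_pos: [504.7, 128.6, 137.7]
tcp_rot: [3.142, -0.0, 1.71]
contact_force: [-0.2, -0.4, 0.1]
opening: 0.997
```

```bash
python3 - <<'E'
from meas import *
to(521,129,1.707,20)
meas({"lacquer":(514,-257),"flat_pot":(512,-172)},"pics/fit3.png")
E
```

```text
t 30.225 pos [504.7 128.6 137.7] rpy [ 3.142 -0.     1.71 ] open 0.997 F [-0.2 -0.4  0.1]
tool x,y,z now -1.9 16.2 117.7 turn z deg 0.1
lacquer 0.7 (array([ 512.7, -253.8]), np.float64(29.1), 204)
```

Now the tub.

Call:
servo_tool(
  rows=[
    [85,[-1.5,16,10],[0,0,0]],
    [85,[0,0,40],[0,0,0]],
    [85,[0,0,35],[0,0,0]],
    [85,[0,0,20],[0,0,0]],
    [85,[0,0,9],[0,0,0]],
    [85,[0,0,3],[0,0,0]],
    [85,[0,0,0],[0,0,0]],
  ],
)

```text
clock: 31.25
eef_pos: [521.6, 127.9, 21.2]
tcp_rot: [3.141, -0.0, 1.707]
contact_force: [0.2, -0.0, 0.3]
opening: 0.992
```

Call:
servo_tool(
  rows=[
    [70,[0,0,0],[0,0,0]],
    [62,[0,0,0],[0,0,0]],
    [57,[0,0,0],[0,0,0]],
    [52,[0,0,0],[0,0,0]],
    [45,[0,0,0],[0,0,0]],
    [45,[0,0,0],[0,0,0]],
    [45,[0,0,0],[0,0,0]],
  ],
)

```text
clock: 32.12
eef_pos: [521.2, 128.1, 21.2]
tcp_rot: [3.141, -0.0, 1.707]
contact_force: [0.1, -0.4, 4.6]
opening: 0.595
```

```bash
python3 - <<'E'
from h import *
to(509.2,-87.2,1.597,20)
E
```

```text
t 32.125 pos [521.2 128.1  21.2] rpy [ 3.141 -0.     1.707] open 0.595 F [ 0.1 -0.4  4.6]
tool x,y,z now -211.6 -41.1 1.2 turn z deg 6.3
```

Call:
servo_tool(
  rows=[
    [45,[0,0,-5],[0,0,0]],
    [45,[0,0,-15],[0,0,0]],
    [45,[0,0,-25],[0,0,0]],
    [45,[0,0,-30],[0,0,0]],
    [45,[0,0,-15],[0,0,0]],
    [45,[-10,-1,-5],[0,0,1]],
    [45,[-25,-2,0],[0,0,2]],
    [45,[-40,-4,0],[0,0,3.3]],
  ],
)

```text
clock: 33.12
eef_pos: [521.2, 52.0, 115.1]
tcp_rot: [-3.141, 0.0, 1.596]
contact_force: [0.6, -0.9, -1.5]
opening: 0.594
```

Call:
servo_tool(
  rows=[
    [45,[-40,-3,0],[0,0,0]],
    [45,[-40,-3,0],[0,0,0]],
    [45,[-30,-3,0],[0,0,0]],
    [45,[-15,-3,0],[0,0,0]],
    [45,[0,0,0],[0,0,0]],
    [45,[0,0,0],[0,0,0]],
  ],
)

```text
clock: 33.88
eef_pos: [512.8, -71.9, 115.6]
tcp_rot: [-3.141, -0.0, 1.597]
contact_force: [0.2, 0.1, -1.3]
opening: 0.596
```

```bash
python3 - <<'E'
from h import *
to(509.2,-88,1.597,21)
E
```

```text
t 33.875 pos [512.8 -71.9 115.6] rpy [-3.141 -0.     1.597] open 0.596 F [ 0.2  0.1 -1.3]
tool x,y,z now -16.0 -4.1 94.6 turn z deg 0.0
```

Call:
servo_tool(
  rows=[
    [45,[-16,-4,5],[0,0,0]],
    [45,[0,0,30],[0,0,0]],
    [45,[0,0,30],[0,0,0]],
    [45,[0,0,17],[0,0,0]],
    [45,[0,0,6],[0,0,0]],
    [45,[0,0,2],[0,0,0]],
    [45,[0,0,1],[0,0,0]],
    [45,[0,0,0],[0,0,0]],
  ],
)

```text
clock: 34.88
eef_pos: [509.8, -88.8, 25.4]
tcp_rot: [3.141, 0.0, 1.597]
contact_force: [0.5, 0.1, -1.9]
opening: 0.598
```

Call:
servo_tool(
  rows=[
    [45,[0,0,0.8],[0,0,0]],
    [45,[0,0,0.4],[0,0,0]],
    [45,[0,0,0],[0,0,0]],
  ],
)

```text
clock: 35.25
eef_pos: [509.4, -88.7, 23.6]
tcp_rot: [3.142, 0.0, 1.597]
contact_force: [-0.1, 0.9, -1.5]
opening: 0.595
```

Call:
servo_tool(
  rows=[
    [45,[0,0,1],[0,0,0]],
    [45,[0,0,0.6],[0,0,0]],
    [45,[0,0,0.4],[0,0,0]],
    [45,[0,0,0],[0,0,0]],
  ],
)

```text
clock: 35.75
eef_pos: [509.3, -88.7, 21.5]
tcp_rot: [-3.141, -0.0, 1.597]
contact_force: [0.3, -0.7, -1.0]
opening: 0.589
```

Call:
servo_tool(
  rows=[
    [45,[0,0,0.5],[0,0,0]],
    [45,[0,0,0],[0,0,0]],
  ],
)

```text
clock: 36.0
eef_pos: [509.4, -88.7, 21.2]
tcp_rot: [3.141, 0.0, 1.597]
contact_force: [-0.4, -0.9, 1.1]
opening: 0.598
```

Contact just begun. I'll release and move away for a full check.

Call:
servo_tool(
  rows=[
    [45,[0,0,0.3],[0,0,0]],
    [56,[0,0,0],[0,0,0]],
    [66,[0,0,0],[0,0,0]],
    [85,[0,0,0],[0,0,0]],
    [85,[0,0,0],[0,0,0]],
    [85,[0,0,-25],[0,0,0]],
    [85,[0,0,-50],[0,0,0]],
    [85,[0,0,-60],[0,0,0]],
  ],
)

```text
clock: 37.0
eef_pos: [508.5, -88.5, 156.4]
tcp_rot: [-3.139, -0.0, 1.597]
contact_force: [1.5, -0.3, 0.4]
opening: 0.997
```

Call:
servo_tool(
  rows=[
    [85,[50,0,0],[0,0,0]],
    [85,[60,0,0],[0,0,0]],
    [85,[60,0,0],[0,0,0]],
    [85,[60,0,0],[0,0,0]],
    [85,[60,0,0],[0,0,0]],
    [85,[40,0,0],[0,0,0]],
    [85,[0,0,0],[0,0,0]],
  ],
)

```text
clock: 37.88
eef_pos: [500.5, 243.8, 155.7]
tcp_rot: [3.141, -0.001, 1.6]
contact_force: [-0.5, -0.0, -0.0]
opening: 0.998
```

```bash
python3 - <<'E'
from meas import *
meas({"dropper":(516,-338),"lacquer":(514,-257),"flat_pot":(512,-172),"tub":(509,-87)},"pics/fit4.png")
E
```

```text
dropper 0.78 (array([ 516.6, -334.6]), np.float64(22.1), 266)
lacquer 0.73 (array([ 512.6, -254.1]), np.float64(31.8), 203)
flat_pot 0.82 (array([ 511.3, -172.1]), np.float64(49.1), 568)
tub 0.75 (array([508.8, -88.5]), np.float64(46.1), 447)
```

View pics/fit4.png

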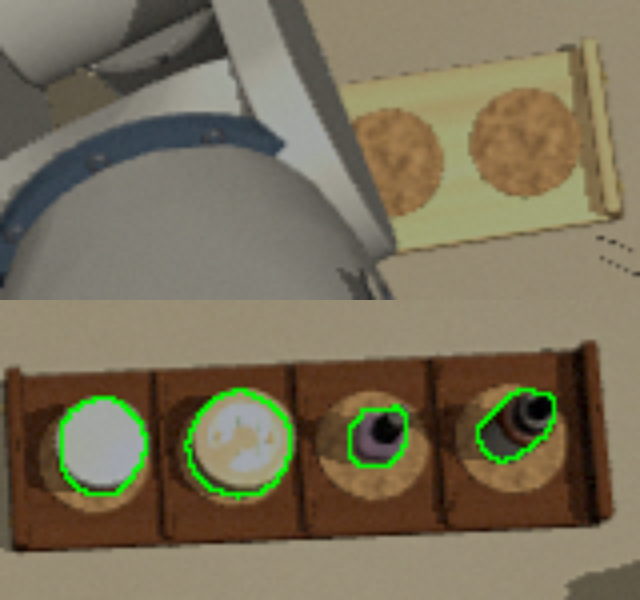

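Everything is upright and in reversed order. The pot and tub are centred within about 1 mm and the lacquer within about 3 mm. The dropper is 5 to 7 mm to the left, so I'll mend it with a small lift and shift.

Call:
servo_tool(
  rows=[
    [85,[-40,0,-10],[0,0,0]],
    [85,[-60,0,0],[0,0,0]],
    [85,[-60,0,0],[0,0,0]],
    [85,[-60,0,0],[0,0,0]],
    [85,[-60,0,0],[0,0,0]],
    [85,[-60,0,0],[0,0,0]],
    [85,[-60,0,0],[0,0,0]],
    [85,[-60,0,0],[0,0,0]],
  ],
)

```text
clock: 39.12
eef_pos: [511.9, -221.7, 166.0]
tcp_rot: [3.141, 0.0, 1.595]
contact_force: [0.8, 0.6, 1.4]
opening: 0.999
```

Call:
servo_tool(
  rows=[
    [85,[-60,0,0],[0,0,0]],
    [85,[-50,0,0],[0,0,0]],
    [85,[-14,0,0],[0,0,0]],
    [85,[0,0,0],[0,0,0]],
    [85,[0,0,0],[0,0,0]],
  ],
)

```text
clock: 39.75
eef_pos: [515.6, -341.4, 165.6]
tcp_rot: [-3.141, -0.001, 1.597]
contact_force: [-0.1, 0.8, 0.5]
opening: 0.999
```

```bash
python3 - <<'E'
from h import *
to(516.3,-338,1.597,53.7)
E
```

```text
t 39.75 pos [ 515.6 -341.4  165.6] rpy [-3.141e+00 -1.000e-03  1.597e+00] open 0.999 F [-0.1  0.8  0.5]
tool x,y,z now 3.4 0.8 111.9 turn z deg 0.0
```

Call:
servo_tool(
  rows=[
    [85,[3.5,0.5,30],[0,0,0]],
    [85,[0,0,40],[0,0,0]],
    [85,[0,0,25],[0,0,0]],
    [85,[0,0,13],[0,0,0]],
    [85,[0,0,4],[0,0,0]],
    [60,[0,0,0],[0,0,0]],
    [45,[0,0,0],[0,0,0]],
    [38,[0,0,0],[0,0,0]],
  ],
)

```text
clock: 40.75
eef_pos: [516.8, -339.4, 54.5]
tcp_rot: [3.141, 0.001, 1.597]
contact_force: [-0.1, -0.0, 0.7]
opening: 0.447
```

Call:
servo_tool(
  rows=[
    [34,[0,0,0],[0,0,0]],
    [25,[0,0,0],[0,0,0]],
    [20,[0,0,0],[0,0,0]],
    [20,[0,0,0],[0,0,0]],
  ],
)

```text
clock: 41.25
eef_pos: [516.7, -339.3, 54.3]
tcp_rot: [3.141, 0.0, 1.597]
contact_force: [-1.0, 0.6, 5.8]
opening: 0.362
```

Call:
servo_tool(
  rows=[
    [20,[0,0,-2],[0,0,0]],
    [20,[0,0,-4],[0,0,0]],
    [20,[-2,0,0],[0,0,0]],
    [20,[-3.5,0,0],[0,0,0]],
    [20,[0,0,2],[0,0,0]],
    [20,[0,0,2],[0,0,0]],
    [20,[0,0,1],[0,0,0]],
    [20,[0,0,0],[0,0,0]],
  ],
)

```text
clock: 42.25
eef_pos: [516.5, -344.4, 54.6]
tcp_rot: [-3.141, -0.0, 1.597]
contact_force: [-0.3, 0.4, -2.0]
opening: 0.36
```

Call:
servo_tool(
  rows=[
    [20,[0,0,0.6],[0,0,0]],
    [20,[0,0,0.5],[0,0,0]],
    [20,[0,0,0],[0,0,0]],
  ],
)

```text
clock: 42.62
eef_pos: [516.7, -344.6, 54.3]
tcp_rot: [3.141, 0.0, 1.597]
contact_force: [-1.5, 1.7, 5.9]
opening: 0.364
```

Call:
servo_tool(
  rows=[
    [36,[0,0,-0.4],[0,0,0]],
    [44,[0,0,0],[0,0,0]],
    [60,[0,0,0],[0,0,0]],
    [85,[0,0,0],[0,0,0]],
    [85,[0,0,0],[0,0,0]],
    [85,[0,0,-20],[0,0,0]],
    [85,[0,0,-45],[0,0,0]],
    [85,[0,0,-55],[0,0,0]],
  ],
)

```text
clock: 43.62
eef_pos: [516.1, -344.3, 175.9]
tcp_rot: [-3.141, -0.001, 1.597]
contact_force: [0.4, -0.3, 1.2]
opening: 0.997
```

Call:
servo_tool(
  rows=[
    [85,[50,0,0],[0,0,0]],
    [85,[60,0,0],[0,0,0]],
    [85,[60,0,0],[0,0,0]],
    [85,[60,0,0],[0,0,0]],
    [85,[60,0,0],[0,0,0]],
    [85,[60,0,0],[0,0,0]],
    [85,[60,0,0],[0,0,0]],
    [85,[60,0,0],[0,0,0]],
  ],
)

```text
clock: 44.62
eef_pos: [504.4, 127.3, 175.8]
tcp_rot: [3.139, -0.0, 1.597]
contact_force: [0.7, -0.1, -1.1]
opening: 0.997
```

Call:
servo_tool(
  rows=[
    [85,[50,0,0],[0,0,0]],
    [85,[20,0,0],[0,0,0]],
    [85,[0,0,0],[0,0,0]],
  ],
)

```text
clock: 45.0
eef_pos: [502.5, 196.0, 174.9]
tcp_rot: [3.141, -0.0, 1.599]
contact_force: [-0.1, -0.4, 0.1]
opening: 0.996
```

```bash
python3 - <<'E'
from meas import *
meas({"dropper":(516,-340),"lacquer":(514,-257),"flat_pot":(512,-172),"tub":(509,-87)},"pics/fit5.png")
E
```

```text
dropper 0.73 (array([ 515.7, -340.6]), np.float64(25.5), 254)
lacquer 0.68 (array([ 512.8, -254.1]), np.float64(29.7), 188)
flat_pot 0.88 (array([ 511.6, -172.7]), np.float64(36.9), 583)
tub 0.75 (array([509.3, -85.6]), np.float64(72.5), 418)
```

View pics/fit5.png

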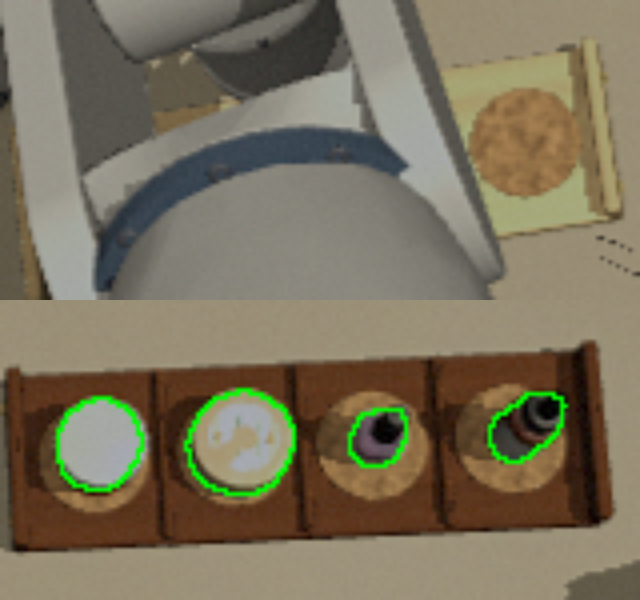

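All four stand upright in the reversed order and near their disc centres, with the arm clear. I'll hand in.

```bash
python3 -c "
from rig import *
print(sign_off())"
```

```text
the job is handed in; nothing more can be done
None
```

I moved all four supplies into the rack in reverse order and handed the job in; `sign_off` gives no verdict. From left to right the rack now holds the tub, wax pot, lacquer and dropper, each lowered until it touched its cork disc before release. The clock read about 45 s at the last move.

- **Last look:** the final top picture showed all four upright, one to a bay, with the gripper open and clear of everything.
- **Centring:** silhouette fits put each one within about 1–4 mm of its disc centre.
    - **Dropper:** first stood 5–7 mm to the left, so I picked it up again and shifted it. It is now about 1 mm off.
    - **Lacquer:** the least certain, at about 3.5 mm left. About 2 mm of that is probably error in the outline, so I left it.
    - **Tub:** its fits disagreed by about 3 mm between two pictures (1.3 mm right, then 1.6 mm left) with nothing touching it, so I put that down to the outline.
- **Forces:** the highest I read was about 12 N, when the dropper was first set down.

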